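# Lay out a tasting place and hold the flight carrier ready over it

### The arm

A 7-joint arm with a two-finger parallel gripper is mounted at the origin on the work surface. World frame = base frame: x ahead of the robot, y to its left, z up, the work surface at z = 0. Lengths are in m, angles in rad, forces in N, time in s.
With the tool pointing down it reaches from about 0.425 to 0.875 m from the base axis. Payload 8.4 kg.
Tool frame: the origin (TCP) lies on the centre line of the jaws, within the pads' length; the fingertips stand 22 mm ahead of it and the grasp point (between the pads) lies 3 mm ahead of it (manip.finger_overhang is the distance from the TCP to the fingertips, in m); z points along the fingers, y is the line along which they close (so a half turn about z gives the same grasp; the last joint's range is limited). The gripper opens to 87 mm and grips with 3 to 60 N. Pads are 19 mm wide; open, the fingers measure 117 mm over their backs; the gripper's body (75 mm by 190 mm) begins 51 mm behind the grasp point.
Start: joints at [-1.267, 0.333, 0.04, 1.465, -0.013, 1.343, -0.059], TCP at [0.255, 0.598, 0.245] pointing down, gripper open.
Joint ranges: [-2.58, 2.58], [-0.38, 2.09], [-1.3, 1.39], [0.25, 2.4], [-1.5, 4.64], [0.08, 2.09], [-2.65, 2.65]. Speed limits (rad/s): [2.22, 2.22, 2.79, 2.79, 3.14, 3.14, 3.14].

### API

Orientations are given as a unit quaternion [w, x, y, z].
In Python, from rig import readout, viewer, manip gives the robot as it stands. The module is installed in compiled form; this text tells all that it offers.
- The arm moves only by the tool move_arm, never from a script. Its argument "commands" is a list of rows, each an object with "translation": the shift along the tool's x, y, z in m, a list of three; "rot": the turn, a rotation vector about the tool's x, y, z in rad, a list of three; "hand": the finger opening in m, from 0 to 0.087. In form: [{"translation": [x, y, z], "rot": [ax, ay, az], "hand": hand}, ...]. A call has 1 to 5 rows; each row is the pose to reach, as a shift and turn from the pose commanded when the call began, along the tool's axes at that moment; what a row does not reach only later rows make up. A row lasts 1/8 s, in which the tool goes at most 62.5 mm and 10.7 degrees, less where a joint would pass 70% of its speed; a pose out of reach is approached as far as the arm can. A call with a gripper value outside its range is refused whole. The fingers move at their own pace and stop on an object; the grip force is fixed at half the most. Time passes only in rows, so rows that repeat a pose let the fingers close. It gives the time, the measured TCP pose, the force, the opening and the grip force at its end, in the units of the state.
- readout.get_obs(): the state, without advancing time (a new reading comes with each control period).
- viewer.read_camera(name): name is "scene" or "top" or "wrist"; returns a dict with "frame" (420x560x3 uint8, red, green, blue), "intrinsics" (3x3 intrinsics, pixels), "dist" ([k1, k2, p1, p2, k3] as OpenCV has them; the pictures are not rectified), "origin" and "orientation" of the camera in the world. Camera axes: x right, y down, z forward; pixel columns grow to the right and rows downward; lengths in m; the calibration is good to about 2 mm. A picture is of the moment at which its call begins. There is no depth.
- manip.finish_job(): hands the job in; it is judged then, once.
Trained networks look in a picture, given as the dict that the camera call returned (one of the last four; its "shot" number tells which), for a name from the list of things; names that differ only in an ending like _2 or _b are one class to them, and where a whole thing is asked for, a point or a joint stands for the part that bears it (a point fixed in the world has none). Each returns a list of dicts, best first, with "confidence" (0 to 1); they miss things now and then, are a little off and sometimes report something else, mostly with a low value. They report only what shows in the picture. A call takes as long as a camera call. They do not tell look-alikes from the thing itself.
- viewer.search_frame(query, picture): "position" ([x, y, z] in m, in world coordinates, good to about 4 mm: the middle of the surface that is visible of it).
The state is a dict: "time": time; "joint_pos": joint angles; "dq": joint speeds; "joint_torque": joint torques, N m; "tool_pos": TCP position; "orientation": TCP orientation; "ft_force": force on the tool from outside, world axes, zero at the start; "wrist_torque": the same for the moment, N m; "finger_gap": finger opening in m; "finger_force": force on a finger pad.
Only numpy, scipy, OpenCV 4.12 (cv2) and the standard library are available. Lean on these libraries where they do the work, as an engineer would, in place of code of your own. Each camera call takes 0.05 s, during which the arm holds its last target. There are 200 camera calls.

### The job

A guest at the bar is about to taste three whiskies: straighten the three wooden coasters on the green place mat into one even row along the middle of the mat, square to it and spaced like the glasses in the carrier. Then lift the wooden carrier with its three tasting glasses, bring it over the mat and finish still holding it there, steady, level and in line with the row, each glass above its own coaster and the underside about 10 cm above the coasters, so that the guest can take the glasses. Keep the glasses standing in their wells all the way, and leave the other things on the counter where they are.

Things in the scene. Friction and masses are not known exactly. Their poses are not given: they have to be found in the camera images.
- place_mat: Green place mat, fixed flat on the counter, 160 x 360 mm, 5 mm thick. Origin: centre of its underside, on the counter. Its y axis runs along its length, x across it, z up. The coasters' row belongs on the line x = 0 of this frame, the middle coaster over its origin.
- coaster_a_mid (a point): Centre (half-way up) of a loose square wooden coaster with a round black rubber inlay, 64 x 64 mm and 10 mm thick, about 35 g, the one nearest the mat's -y end. It lies flat on the place mat, so this point is 10 mm above the counter; x and y axes parallel to its sides, z up. It can be pinched across two opposite sides by the fingertips, or pushed. In the finished row the coasters' centres are 80 mm apart (gaps of 16 mm).
- coaster_b_mid (a point): Centre (half-way up) of a loose square wooden coaster with a round black rubber inlay, 64 x 64 mm and 10 mm thick, about 35 g, the middle one of the three. It lies flat on the place mat, so this point is 10 mm above the counter; x and y axes parallel to its sides, z up. It can be pinched across two opposite sides by the fingertips, or pushed. In the finished row the coasters' centres are 80 mm apart (gaps of 16 mm).
- coaster_c_mid (a point): Centre (half-way up) of a loose square wooden coaster with a round black rubber inlay, 64 x 64 mm and 10 mm thick, about 35 g, the one nearest the mat's +y end. It lies flat on the place mat, so this point is 10 mm above the counter; x and y axes parallel to its sides, z up. It can be pinched across two opposite sides by the fingertips, or pushed. In the finished row the coasters' centres are 80 mm apart (gaps of 16 mm).
- carrier: Loose wooden flight carrier, 84 x 280 mm, 183 mm high, 0.6 to 1 kg with its glasses. Origin: centre of its underside; y along its length, z up. A 22 mm plank with three round wells (47 mm wide, 12 mm deep) at y = -80, 0, +80 mm, an upright 12 mm panel at either end and a bar handle between them. It starts on the spill mat; either way round is right at the end.
- carrier_handle (a point): Centre of the carrier's handle, 170 mm above its underside, over its middle; axes as the carrier's. A dark flat-sided wooden bar 22 mm wide (x), 26 mm high (z), 256 mm long (y), free between the end panels, whose tops are level with it; the glasses' rims are 67 mm below it. Grasp from above across its width, firmly (about 40 N): the glasses' masses differ a little.
- spill_mat: Black rubber mat, fixed on the counter, 150 x 320 mm and 6 mm thick with strips 8 mm high along its edges, on which the carrier stands at first. Origin: centre of its underside, y along its length.
- glass_a_mid (a point): Centre (half-way up) of the loose tasting glass in the carrier's well at y = -80 mm: clear glass, 80 mm high, 41 mm wide at the foot and 50 mm at the rim, about 90 g, empty; its z axis points up. Seated, its foot is 10 mm and this point 50 mm above the carrier's underside.
- glass_b_mid (a point): Centre (half-way up) of the loose tasting glass in the carrier's well at y = 0 mm: clear glass, 80 mm high, 41 mm wide at the foot and 50 mm at the rim, about 90 g, empty; its z axis points up. Seated, its foot is 10 mm and this point 50 mm above the carrier's underside.
- glass_c_mid (a point): Centre (half-way up) of the loose tasting glass in the carrier's well at y = 80 mm: clear glass, 80 mm high, 41 mm wide at the foot and 50 mm at the rim, about 90 g, empty; its z axis points up. Seated, its foot is 10 mm and this point 50 mm above the carrier's underside.
- shaker: Bystander: steel cocktail shaker, 86 mm wide, 185 mm high, at the far side of the counter. Origin: centre of its underside. Leave it alone.
- snack_bowl: Bystander: small white ceramic bowl, 100 mm wide, 45 mm high. Origin: centre of its underside. Leave it alone.
- bitters: Bystander: small amber bottle with a yellow cap, 56 mm wide, 150 mm high. Origin: centre of its underside. Leave it alone.
- jigger: Bystander: copper double-cone jigger, 46 mm wide, 78 mm high. Origin: centre of its underside. Leave it alone.
- stapler: Bystander: blue stapler, 130 x 34 mm, 55 mm high. Origin: centre of its underside. Leave it alone.
There are look-alikes about, which are no part of the job. Leave any red or yellow look-alike of the part that bears coaster_c_mid alone.

How it is judged:
On the way, in this order (a step that is already met when the one before it is completed fails the run):
1. the coasters lie in an even, straight row along the middle of the mat while the carrier still stands where it was (x of coaster_a_mid in the frame of place_mat between -0.012 and 0.012 m and z of coaster_a_mid in the frame of place_mat between 0.006 and 0.014 m and (angle between the x axis of coaster_a_mid and the x axis of place_mat, either way round below 0.13 rad or angle between the x axis of coaster_a_mid and the y axis of place_mat, either way round below 0.13 rad) and x of coaster_b_mid in the frame of place_mat between -0.012 and 0.012 m and z of coaster_b_mid in the frame of place_mat between 0.006 and 0.014 m and (angle between the x axis of coaster_b_mid and the x axis of place_mat, either way round below 0.13 rad or angle between the x axis of coaster_b_mid and the y axis of place_mat, either way round below 0.13 rad) and x of coaster_c_mid in the frame of place_mat between -0.012 and 0.012 m and z of coaster_c_mid in the frame of place_mat between 0.006 and 0.014 m and (angle between the x axis of coaster_c_mid and the x axis of place_mat, either way round below 0.13 rad or angle between the x axis of coaster_c_mid and the y axis of place_mat, either way round below 0.13 rad) and y of coaster_b_mid in the frame of place_mat between -0.015 and 0.015 m and horizontal distance between coaster_a_mid and coaster_b_mid between 0.07 and 0.09 m and horizontal distance between coaster_b_mid and coaster_c_mid between 0.07 and 0.09 m and horizontal distance between coaster_a_mid and coaster_c_mid between 0.146 and 0.174 m and distance of carrier from where it was at the start of the episode below 0.02 m), for 0.2 s.
2. the carrier with its glasses is lifted clear and level in the fingers (height (world z) of carrier above 0.05 m and angle between carrier's own z axis and vertical below 0.12 rad and contact force between the fingers and carrier above 3 N and z of glass_a_mid in the frame of carrier between 0.042 and 0.055 m and y of glass_a_mid in the frame of carrier between -0.088 and -0.072 m and x of glass_a_mid in the frame of carrier between -0.008 and 0.008 m and angle between each of glass_a_mid, glass_b_mid, glass_c_mid's own z axis and vertical below 0.16 rad and z of glass_b_mid in the frame of carrier between 0.042 and 0.055 m and y of glass_b_mid in the frame of carrier between -0.008 and 0.008 m and x of glass_b_mid in the frame of carrier between -0.008 and 0.008 m and z of glass_c_mid in the frame of carrier between 0.042 and 0.055 m and y of glass_c_mid in the frame of carrier between 0.072 and 0.088 m and x of glass_c_mid in the frame of carrier between -0.008 and 0.008 m), for 0.2 s.
At the end, for the whole second after the job is handed in: Coasters within 12 mm of the mat's centre line, middle one within 15 mm of its centre, 80 +-10 mm apart, square within 0.13 rad. Carrier held, underside 70-170 mm up, level within 0.07, in line within 0.13, within 30 mm of the mat's centre, still; glasses in their wells (x of coaster_a_mid in the frame of place_mat between -0.012 and 0.012 m and z of coaster_a_mid in the frame of place_mat between 0.006 and 0.014 m and (angle between the x axis of coaster_a_mid and the x axis of place_mat, either way round below 0.13 rad or angle between the x axis of coaster_a_mid and the y axis of place_mat, either way round below 0.13 rad) and x of coaster_b_mid in the frame of place_mat between -0.012 and 0.012 m and z of coaster_b_mid in the frame of place_mat between 0.006 and 0.014 m and (angle between the x axis of coaster_b_mid and the x axis of place_mat, either way round below 0.13 rad or angle between the x axis of coaster_b_mid and the y axis of place_mat, either way round below 0.13 rad) and x of coaster_c_mid in the frame of place_mat between -0.012 and 0.012 m and z of coaster_c_mid in the frame of place_mat between 0.006 and 0.014 m and (angle between the x axis of coaster_c_mid and the x axis of place_mat, either way round below 0.13 rad or angle between the x axis of coaster_c_mid and the y axis of place_mat, either way round below 0.13 rad) and y of coaster_b_mid in the frame of place_mat between -0.015 and 0.015 m and horizontal distance between coaster_a_mid and coaster_b_mid between 0.07 and 0.09 m and horizontal distance between coaster_b_mid and coaster_c_mid between 0.07 and 0.09 m and horizontal distance between coaster_a_mid and coaster_c_mid between 0.146 and 0.174 m and z of glass_a_mid in the frame of carrier between 0.042 and 0.055 m and y of glass_a_mid in the frame of carrier between -0.088 and -0.072 m and x of glass_a_mid in the frame of carrier between -0.008 and 0.008 m and angle between each of glass_a_mid, glass_b_mid, glass_c_mid's own z axis and vertical below 0.16 rad and z of glass_b_mid in the frame of carrier between 0.042 and 0.055 m and y of glass_b_mid in the frame of carrier between -0.008 and 0.008 m and x of glass_b_mid in the frame of carrier between -0.008 and 0.008 m and z of glass_c_mid in the frame of carrier between 0.042 and 0.055 m and y of glass_c_mid in the frame of carrier between 0.072 and 0.088 m and x of glass_c_mid in the frame of carrier between -0.008 and 0.008 m and contact force between carrier and place_mat below 0.05 N and contact force between carrier and spill_mat below 0.05 N and height (world z) of carrier between 0.07 and 0.17 m and angle between carrier's own z axis and vertical below 0.07 rad and horizontal distance between carrier and place_mat below 0.03 m and angle between the y axis of carrier and the y axis of place_mat, either way round below 0.13 rad and contact force between the fingers and carrier above 3 N and linear speed of carrier below 0.02 m/s and angular speed of carrier below 0.12 rad/s); the arm keeps its last pose, push and grip.
It fails at once if a glass is tipped over or comes out of its well (angle between any of glass_a_mid, glass_b_mid, glass_c_mid's own z axis and vertical above 0.4 rad or distance between any of glass_a_mid, glass_b_mid, glass_c_mid and carrier above 0.125 m).
It fails at once if the carrier is tipped by more than 17 degrees (angle between carrier's own z axis and vertical above 0.3 rad).
It fails at once if another thing on the counter is moved by more than 30 mm (distance of any of shaker, snack_bowl, bitters, jigger, stapler from where it was at the start of the episode above 0.03 m).
It also fails if it takes over 72 s, if anything falls off the work surface, if the arm or the gripper's body presses on something with over 40 N, if the wrist force passes 120 N, or if a joint passes its speed limit or range.

## Working session

There is one attempt and no reset: what is moved stays moved. The work goes in short steps, Python scripts to look and compute and a tool call to move; the robot and the scene stay as the last step left them, time stands still between calls to the robot, and variables do not carry over. Pictures are saved under pics/ and viewed, at most 10 in all, crops included, and the job is handed in when it is done.

Besides the shell and the picture viewer there is one more tool, called after "Emit:" as a command line: name --argument value ..., lists and objects as JSON in quotes. move_arm: Moves the arm, as the interface text tells. Its arguments: {"type":"object","properties":{"commands":{"type":"array"}},"required":["commands"]}

```bash
mkdir -p pics; cat > h.py <<'E'
import numpy as np, cv2
from scipy.spatial.transform import Rotation as R
from rig import readout, viewer, manip
def q2r(q): return R.from_quat([q[1],q[2],q[3],q[0]])
def unproj(c,uv,z):
    p=cv2.undistortPoints(np.array(uv,float).reshape(-1,1,2),c["intrinsics"],np.array(c["dist"]))[:,0]
    d=q2r(c["orientation"]).apply(np.c_[p,np.ones(len(p))]);o=np.array(c["origin"])
    return o+d*((z-o[2])/d[:,2])[:,None]
def proj(c,P):
    r=q2r(c["orientation"]).inv();X=r.apply(np.atleast_2d(P)-np.array(c["origin"]))
    return cv2.projectPoints(X,np.zeros(3),np.zeros(3),c["intrinsics"],np.array(c["dist"]))[0][:,0]
def save(c,n): cv2.imwrite("pics/"+n,c["frame"][:,:,::-1])
E
python3 - <<'E'
from h import *
np.set_printoptions(precision=4,suppress=True)
s=readout.get_obs();print(s["tool_pos"],s["orientation"],s["time"])
c=viewer.read_camera("top");save(c,"top1.png");print(c["origin"],c["orientation"])
for q in ["place_mat","coaster_a_mid","carrier","carrier_handle","spill_mat","glass_a_mid","shaker","snack_bowl","bitters","jigger","stapler"]:
    for d in viewer.search_frame(q,c):
        print(q,np.round(d["position"],4),round(d["confidence"],2),proj(c,d["position"])[0].round())
c=viewer.read_camera("scene");save(c,"scene1.png")
E
```

```text
[0.2546 0.5976 0.2436] [-0.0001  0.2     0.9798 -0.0008] 0.0
[0.4039 0.0018 1.6182] [ 0.0315 -0.6996  0.7137 -0.015 ]
place_mat [0.5483 0.1883 0.0037] 0.95 [232. 206.]
coaster_a_mid [0.5192 0.0756 0.0181] 0.88 [269. 215.]
carrier [ 0.5603 -0.1789  0.0268] 0.72 [354. 199.]
carrier_handle [ 0.5677 -0.176   0.0266] 0.72 [353. 196.]
spill_mat [ 0.5265 -0.2116  0.0085] 0.66 [364. 210.]
shaker [ 0.5284 -0.2105  0.0048] 0.64 [364. 210.]
shaker [ 0.7843 -0.1317  0.1536] 0.56 [339. 115.]
shaker [ 0.7661 -0.0092  0.0764] 0.37 [296. 129.]
snack_bowl [0.755  0.2806 0.0208] 0.94 [201. 139.]
bitters [0.7781 0.1073 0.0939] 0.96 [255. 124.]
jigger [ 0.7647 -0.0095  0.0783] 0.56 [296. 129.]
stapler [ 0.7201 -0.2838  0.0475] 0.81 [388. 144.]
```

```bash
python3 -c "
import cv2;a=cv2.imread('pics/top1.png');cv2.imwrite('pics/top1b.png',cv2.resize(a,(800,600),interpolation=cv2.INTER_CUBIC))"
```

```text
(no output)
```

View pics/top1b.png

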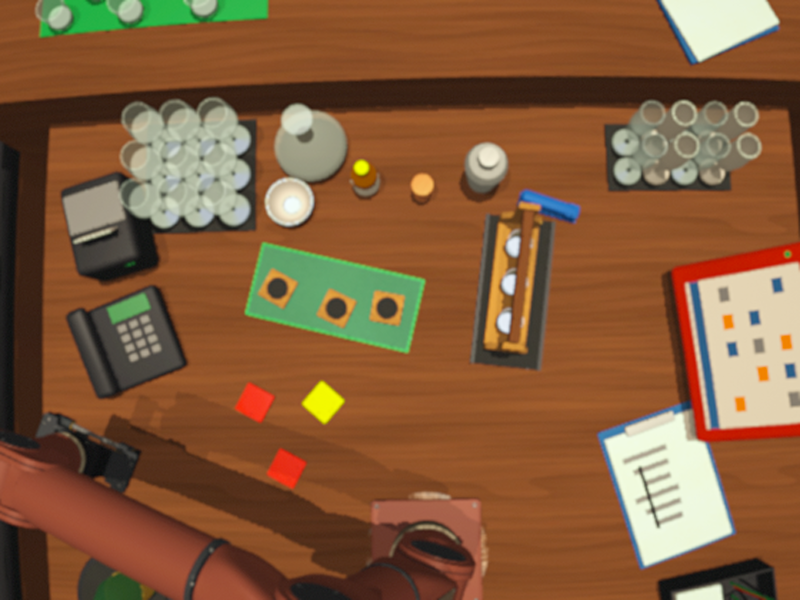

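View pics/scene1.png

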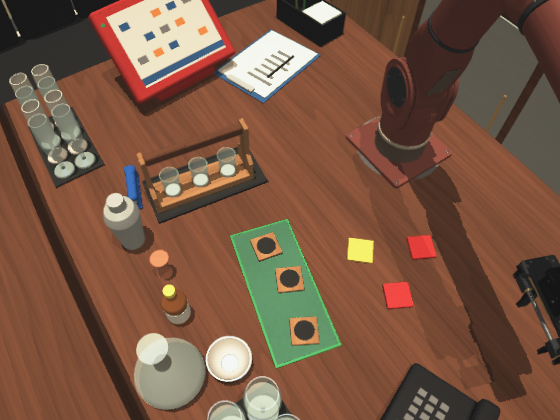

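The top picture shows the mat (green, around (335,297)), with three wooden coasters on it at (277,288), (337,308) and (387,308). The carrier is at (515,280) and the stapler sits near its far end at (550,205). The red squares at (255,402) and (287,468) and the yellow one at (323,402) are off the mat. They are the look-alikes, so I'll leave them alone.

```bash
cat >> h.py <<'E'
def rect(m): 
    r=cv2.minAreaRect(cv2.findNonZero(m.astype(np.uint8)));return cv2.boxPoints(r)
def metr(P):
    """centre, long-axis angle, sizes of world quad"""
    a=P[1]-P[0];b=P[2]-P[1];l,s=(a,b) if np.linalg.norm(a)>np.linalg.norm(b) else (b,a)
    t=np.arctan2(l[1],l[0])
    return P.mean(0)[:2],np.degrees(t)%180,np.linalg.norm(l),np.linalg.norm(s)
def analyse(c,zc=0.015):
    img=cv2.resize(c["frame"],None,fx=4,fy=4,interpolation=cv2.INTER_CUBIC)
    hsv=cv2.cvtColor(img,cv2.COLOR_RGB2HSV);f=lambda p:(p+0.5)/4-0.5
    g=cv2.inRange(hsv,(45,90,40),(85,255,255))
    n,l,st,_=cv2.connectedComponentsWithStats(g)
    cand=[i for i in range(1,n) if st[i,4]>3000 and st[i,1]>0]
    u=np.array(c["frame"].shape[:2])*4
    best=None
    for i in cand:
        q=unproj(c,f(rect(l==i)),0.005);m=metr(q)
        if abs(m[2]-.36)<.03 and abs(m[3]-.16)<.03: best=(i,m)
    if best is None: print("no mat",[metr(unproj(c,f(rect(l==i)),0.005)) for i in cand]);return None
    i,mat=best
    hull=cv2.convexHull(cv2.findNonZero((l==i).astype(np.uint8)))
    M=np.zeros(g.shape,np.uint8);cv2.fillConvexPoly(M,hull,1)
    k=cv2.morphologyEx(M*(g==0).astype(np.uint8),cv2.MORPH_OPEN,np.ones((9,9)))
    n,l,st,_=cv2.connectedComponentsWithStats(k)
    cs=[metr(unproj(c,f(rect(l==j)),zc)) for j in range(1,n) if st[j,4]>1500]
    print("mat",mat)
    ang=np.radians(mat[1]);e=np.array([np.cos(ang),np.sin(ang)]);ex=np.array([e[1],-e[0]])
    for m in cs: print("coaster",m[0].round(4),"ang",round((m[1]-mat[1]+45)%90-45,1),"size",m[2].round(4),m[3].round(4),"in mat x,y",((m[0]-mat[0])@ex).round(4),((m[0]-mat[0])@e).round(4))
    return mat,cs
E
python3 - <<'E'
from h import *
for n in ["top","scene"]: 
    c=viewer.read_camera(n);print(n);analyse(c)
w=viewer.read_camera("wrist");s=readout.get_obs();r=q2r(s["orientation"])
print(r.inv().apply(np.array(w["origin"])-s["tool_pos"]),(r.inv()*q2r(w["orientation"])).as_matrix().round(3),w["intrinsics"])
print(r.as_matrix().round(3))
E
```

```text
top
mat (array([0.54414873, 0.18396924]), np.float64(75.42869688205188), np.float64(0.36266080851160953), np.float64(0.16338983786942984))
coaster [0.564  0.3033] ang -16.0 size 0.0713 0.0709 in mat x,y -0.0108 0.1205
coaster [0.5192 0.1783] ang -13.1 size 0.0724 0.0713 in mat x,y -0.0227 -0.0117
coaster [0.5176 0.0711] ang 3.0 size 0.0725 0.0695 in mat x,y 0.0027 -0.1159
scene
mat (array([0.54221966, 0.18538996]), np.float64(71.72437016920647), np.float64(0.3718424905661541), np.float64(0.18735227271687482))
coaster [0.5239 0.083 ] ang 9.9 size 0.1508 0.1341 in mat x,y 0.0147 -0.1029
coaster [0.5541 0.203 ] ang 5.0 size 0.1484 0.1404 in mat x,y 0.0057 0.0205
coaster [0.5833 0.3111] ang -9.8 size 0.0968 0.0945 in mat x,y -0.0004 0.1323
coaster [0.6313 0.2794] ang 0.6 size 0.0639 0.0343 in mat x,y 0.0551 0.1172
[ 0.07375721  0.0009125  -0.13997447] [[-0.    -0.962 -0.272]
 [ 1.    -0.     0.   ]
 [-0.    -0.272  0.962]] [[348.5176709    0.         280.63656566]
 [  0.         348.5176709  211.03586274]
 [  0.           0.           1.        ]]
[[-0.92   0.392  0.   ]
 [ 0.392  0.92  -0.   ]
 [-0.    -0.    -1.   ]]
```

Emit:
move_arm --commands '[{"translation": [-0.05,-0.029,0],"rot": [0,0,0],"hand": 0.087},{"translation": [-0.1,-0.058,0],"rot": [0,0,0],"hand": 0.087},{"translation": [-0.15,-0.087,0],"rot": [0,0,0],"hand": 0.087},{"translation": [-0.2,-0.115,0],"rot": [0,0,0],"hand": 0.087},{"translation": [-0.25,-0.144,0],"rot": [0,0,0],"hand": 0.087}]'

```text
time: 1.42
tool_pos: [0.4293, 0.3659, 0.2449]
orientation: [0.0, 0.2, 0.98, 0.0]
ft_force: [0.6, 0.3, -0.2]
finger_gap: 0.0871
finger_force: 0.0
```

Emit:
move_arm --commands '[{"translation": [-0.05,-0.029,0],"rot": [0,0,0.04],"hand": 0.087},{"translation": [-0.1,-0.058,0],"rot": [0,0,0.08],"hand": 0.087},{"translation": [-0.15,-0.087,0],"rot": [0,0,0],"hand": 0.087},{"translation": [-0.2,-0.115,0],"rot": [0,0,0],"hand": 0.087},{"translation": [-0.213,-0.122,0],"rot": [0,0,0],"hand": 0.087}]'

```text
time: 2.05
tool_pos: [0.5785, 0.1672, 0.2447]
orientation: [0.001, 0.203, 0.979, -0.001]
ft_force: [-0.1, 1.3, 0.5]
finger_gap: 0.0868
finger_force: 0.0
```

```bash
cat >> h.py <<'E'
S=0.0005
def rectify(c,z,cen,half=0.24):
    n=int(2*half/S);k=np.arange(n)*S-half
    X,Y=np.meshgrid(cen[0]-k,cen[1]-k,indexing="ij")   # row: -x, col: -y (like the top view)
    uv=proj(c,np.c_[X.ravel(),Y.ravel(),np.full(X.size,z)]).astype(np.float32)
    return cv2.remap(c["frame"],uv[:,0].reshape(n,n),uv[:,1].reshape(n,n),cv2.INTER_LINEAR)
def px2w(p,cen,half=0.24): return np.array(cen)+half-np.asarray(p)[...,::-1]*S
def look(name="wrist",cen=(0.545,0.185),png=None):
    c=viewer.read_camera(name)
    if png: save(c,png)
    I5=rectify(c,0.005,cen);h=cv2.cvtColor(I5,cv2.COLOR_RGB2HSV)
    g=cv2.inRange(h,(45,90,40),(85,255,255));n,l,st,_=cv2.connectedComponentsWithStats(g)
    i=1+np.argmax(st[1:,4]);mat=metr(px2w(rect(l==i),cen))
    I=rectify(c,0.015,cen);h=cv2.cvtColor(I,cv2.COLOR_RGB2HSV)
    if png: cv2.imwrite("pics/r_"+png,cv2.resize(I,(600,600))[:,:,::-1])
    hull=cv2.convexHull(cv2.findNonZero((l==i).astype(np.uint8)));M=np.zeros(g.shape,np.uint8);cv2.fillConvexPoly(M,hull,1)
    wood=cv2.inRange(h,(3,90,80),(25,255,255))*M
    wood=cv2.morphologyEx(wood,cv2.MORPH_OPEN,np.ones((7,7)))
    n,l,st,_=cv2.connectedComponentsWithStats(wood)
    e=np.array([np.cos(np.radians(mat[1])),np.sin(np.radians(mat[1]))]);ex=np.array([e[1],-e[0]])
    print("mat",mat,"t",readout.get_obs()["time"])
    for j in range(1,n):
        if st[j,4]<2000: continue
        m=metr(px2w(rect(l==j),cen))
        print("coaster",m[0].round(4),"yaw",round((m[1]-mat[1]+45)%90-45,1),"size",m[2].round(4),m[3].round(4),"mat xy",((m[0]-mat[0])@ex).round(4),((m[0]-mat[0])@e).round(4))
    return c
E
python3 - <<'E'
from h import *
s=readout.get_obs();print(s["tool_pos"],s["orientation"],s["joint_pos"].round(2) if hasattr(s["joint_pos"],'round') else s["joint_pos"])
look("wrist",png="w1.png"); look("top")
E
```

```text
[0.57848004 0.16716102 0.24474382] [ 6.69879654e-04  2.03017620e-01  9.79174650e-01 -6.34284998e-04] [-0.66  0.24  0.37  1.6  -0.09  1.31  0.88]
mat (array([0.54759864, 0.18627429]), np.float64(75.68323928185706), np.float64(0.35833247098462284), np.float64(0.15942148673776765)) t 2.1
coaster [0.5917 0.3577] yaw -0.4 size 0.1589 0.0057 mat xy 0.0003 0.177
coaster [0.5676 0.3052] yaw -15.9 size 0.0652 0.0639 mat xy -0.01 0.1201
coaster [0.5043 0.0149] yaw 0.2 size 0.1581 0.0056 mat xy 0.0005 -0.1768
coaster [0.5228 0.1809] yaw -12.2 size 0.0637 0.0637 mat xy -0.0227 -0.0113
coaster [0.5212 0.0751] yaw 2.8 size 0.0652 0.064 mat xy 0.0019 -0.1142
mat (array([0.51580138, 0.07303039]), np.float64(165.59332423911206), np.float64(0.16149087424900171), np.float64(0.13278523291673597)) t 2.15
coaster [0.5173 0.0711] yaw 2.8 size 0.0658 0.0655 mat xy -0.0016 -0.0019
```

View pics/r_w1.png

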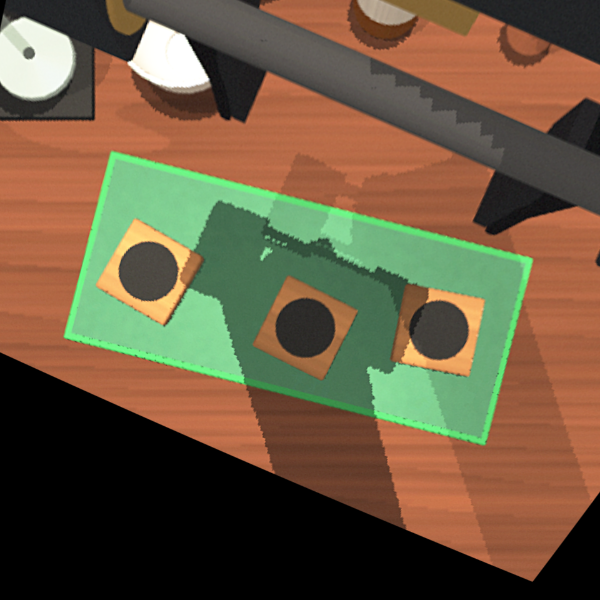

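The rectified wrist view shows the whole mat and the three wooden coasters, with measured sizes of 64 mm that agree with the description. I'll start with the middle coaster.

Emit:
move_arm --commands '[{"translation": [0.0565,-0.0096,0.04],"rot": [0,0,-0.18],"hand": 0.087},{"translation": [0.0565,-0.0096,0.08],"rot": [0,0,-0.36],"hand": 0.087},{"translation": [0.0565,-0.0096,0.12],"rot": [0,0,-0.54],"hand": 0.087},{"translation": [0.0565,-0.0096,0.145],"rot": [0,0,-0.72],"hand": 0.087},{"translation": [0.0565,-0.0096,0.145],"rot": [0,0,-0.9],"hand": 0.087}]'

```text
time: 2.78
tool_pos: [0.518, 0.1869, 0.0973]
orientation: [-0.002, -0.251, 0.968, 0.0]
ft_force: [0.9, 0.1, 0.7]
finger_gap: 0.0872
finger_force: 0.0
```

Emit:
move_arm --commands '[{"translation": [0,0,0],"rot": [0,0,-0.18],"hand": 0.087},{"translation": [0,0,0],"rot": [0,0,-0.36],"hand": 0.087},{"translation": [0,0,0],"rot": [0,0,-0.54],"hand": 0.087},{"translation": [0,0,0],"rot": [0,0,-0.617],"hand": 0.087},{"translation": [0,0,0],"rot": [0,0,-0.617],"hand": 0.087}]'

```text
time: 3.4
tool_pos: [0.5197, 0.187, 0.0997]
orientation: [0.0, -0.53, 0.848, 0.0]
ft_force: [0.3, -0.4, 0.5]
finger_gap: 0.0868
finger_force: 0.0
```

```bash
cat > go.py <<'E'
import sys
from h import *
x,y,z,a=map(float,sys.argv[1:5])  # world target, tool-y heading deg
s=readout.get_obs();r=q2r(s["orientation"]);p=np.array(s["tool_pos"])
h=np.radians(a);Y=np.array([np.cos(h),np.sin(h),0]);Z=np.array([0,0,-1.]);T=R.from_matrix(np.c_[np.cross(Y,Z),Y,Z])
print("t",s["time"],"pos",p.round(4),"shift",r.inv().apply(np.array([x,y,z])-p).round(4),"rot",(r.inv()*T).as_rotvec().round(3),"gap",s["finger_gap"],"j",np.round(s["joint_pos"],2))
E
python3 go.py 0.5228 0.1809 0.029 153.5
```

```text
t 3.4 pos [0.5197 0.187  0.0997] shift [ 0.0042 -0.0055  0.0707] rot [0.001 0.001 0.008] gap 0.08681473682862996 j [-0.55  0.26  0.14  1.88 -0.04  1.01  2.3 ]
```

Emit:
move_arm --commands '[{"translation": [0.0042,-0.0055,0.03],"rot": [0,0,0.008],"hand": 0.087},{"translation": [0.0042,-0.0055,0.055],"rot": [0,0,0.008],"hand": 0.087},{"translation": [0.0042,-0.0055,0.0707],"rot": [0,0,0.008],"hand": 0.087},{"translation": [0.0042,-0.0055,0.0707],"rot": [0,0,0.008],"hand": 0.087}]'

```text
time: 3.9
tool_pos: [0.5233, 0.1797, 0.0286]
orientation: [-0.0, -0.525, 0.851, 0.0]
ft_force: [1.2, 0.3, 0.2]
finger_gap: 0.0873
finger_force: 0.0
```

```bash
python3 go.py 0.5228 0.1809 0.029 153.5
```

```text
t 3.9 pos [0.5233 0.1797 0.0286] shift [-0.0008  0.001  -0.0004] rot [ 0.001 -0.    -0.002] gap 0.08733095422526278 j [-0.53  0.36  0.14  1.92 -0.06  0.87  2.32]
```

Close in position; grip the coaster.

Emit:
move_arm --commands '[{"translation": [0,0,0],"rot": [0,0,0],"hand": 0.055},{"translation": [0,0,0],"rot": [0,0,0],"hand": 0.055},{"translation": [0,0,0],"rot": [0,0,0],"hand": 0.055},{"translation": [0,0,0],"rot": [0,0,0],"hand": 0.055}]'

```text
time: 4.4
tool_pos: [0.5238, 0.179, 0.029]
orientation: [0.0, -0.525, 0.851, 0.0]
ft_force: [-0.5, 0.8, 1.5]
finger_gap: 0.0632
finger_force: 30.0
```

```bash
python3 go.py 0.5476 0.1863 0.030 165.7
```

```text
t 4.4 pos [0.5238 0.179  0.029 ] shift [-0.0171 -0.018  -0.0009] rot [-0.     0.    -0.215] gap 0.0632007443324321 j [-0.53  0.36  0.14  1.92 -0.06  0.87  2.32]
```

Emit:
move_arm --commands '[{"translation": [0,0,-0.004],"rot": [0,0,0],"hand": 0.055},{"translation": [-0.009,-0.009,-0.004],"rot": [0,0,-0.11],"hand": 0.055},{"translation": [-0.017,-0.018,-0.004],"rot": [0,0,-0.215],"hand": 0.055},{"translation": [-0.017,-0.018,-0.004],"rot": [0,0,-0.215],"hand": 0.055},{"translation": [-0.017,-0.018,0],"rot": [0,0,-0.215],"hand": 0.055}]'

```text
time: 5.03
tool_pos: [0.5473, 0.1858, 0.0289]
orientation: [-0.0, -0.613, 0.79, -0.0]
ft_force: [-1.6, -1.5, 33.3]
finger_gap: 0.0636
finger_force: 30.0
```

Emit:
move_arm --commands '[{"translation": [0,0,0],"rot": [0,0,0],"hand": 0.087},{"translation": [0,0,0],"rot": [0,0,0],"hand": 0.087},{"translation": [0,0,0],"rot": [0,0,0],"hand": 0.087},{"translation": [0,0,-0.03],"rot": [0,0,0],"hand": 0.087},{"translation": [0,0,-0.05],"rot": [0,0,0],"hand": 0.087}]'

```text
time: 5.65
tool_pos: [0.5476, 0.186, 0.0798]
orientation: [0.0, -0.613, 0.79, -0.0]
ft_force: [0.9, -0.5, -0.1]
finger_gap: 0.0866
finger_force: 0.0
```

```bash
python3 go.py 0.5676 0.3052 0.079 149.8
```

```text
t 5.65 pos [0.5476 0.186  0.0798] shift [-0.1204  0.0102  0.0008] rot [-0.     0.     0.277] gap 0.08659283506614363 j [-0.49  0.33  0.1   1.83 -0.04  0.98  2.52]
```

Emit:
move_arm --commands '[{"translation": [-0.05,0.004,0],"rot": [0,0,0.12],"hand": 0.087},{"translation": [-0.1,0.008,0],"rot": [0,0,0.2],"hand": 0.087},{"translation": [-0.1204,0.0102,0],"rot": [0,0,0.277],"hand": 0.087},{"translation": [-0.1204,0.0102,0],"rot": [0,0,0.277],"hand": 0.087},{"translation": [-0.1204,0.0102,0],"rot": [0,0,0.277],"hand": 0.087}]'

```text
time: 6.28
tool_pos: [0.5675, 0.3034, 0.0786]
orientation: [-0.0, -0.499, 0.867, -0.0]
ft_force: [-0.6, -0.8, -0.7]
finger_gap: 0.087
finger_force: 0.0
```

```bash
python3 go.py 0.5676 0.3052 0.029 149.8
```

```text
t 6.275 pos [0.5675 0.3034 0.0786] shift [-0.0016  0.0008  0.0496] rot [-0.    -0.001  0.001] gap 0.08700463394760545 j [-0.65  0.45  0.12  1.66 -0.06  1.03  2.1 ]
```

Emit:
move_arm --commands '[{"translation": [-0.001,0,0.03],"rot": [0,0,0],"hand": 0.087},{"translation": [-0.001,0,0.0496],"rot": [0,0,0],"hand": 0.087},{"translation": [-0.001,0,0.0496],"rot": [0,0,0],"hand": 0.087},{"translation": [-0.001,0,0.0496],"rot": [0,0,0],"hand": 0.055},{"translation": [-0.001,0,0.0496],"rot": [0,0,0],"hand": 0.055}]'

```text
time: 6.9
tool_pos: [0.5679, 0.3056, 0.0292]
orientation: [-0.0, -0.499, 0.867, -0.0]
ft_force: [0.8, 0.1, 0.2]
finger_gap: 0.0741
finger_force: 0.0
```

Emit:
move_arm --commands '[{"translation": [0,0,0],"rot": [0,0,0],"hand": 0.055},{"translation": [0,0,0],"rot": [0,0,0],"hand": 0.055}]'

```text
time: 7.15
tool_pos: [0.5679, 0.306, 0.0293]
orientation: [-0.0, -0.499, 0.867, -0.0]
ft_force: [0.5, -0.8, 0.2]
finger_gap: 0.0635
finger_force: 30.0
```

```bash
python3 go.py 0.5674 0.2638 0.030 165.7
```

```text
t 7.15 pos [0.5679 0.306  0.0293] shift [ 0.0367 -0.0208 -0.0007] rot [-0.    -0.    -0.277] gap 0.06348888899198679 j [-0.65  0.51  0.11  1.69 -0.07  0.94  2.1 ]
```

Emit:
move_arm --commands '[{"translation": [0,0,-0.004],"rot": [0,0,0],"hand": 0.055},{"translation": [0.018,-0.01,-0.004],"rot": [0,0,-0.14],"hand": 0.055},{"translation": [0.0367,-0.0208,-0.004],"rot": [0,0,-0.277],"hand": 0.055},{"translation": [0.0367,-0.0208,-0.004],"rot": [0,0,-0.277],"hand": 0.055},{"translation": [0.0367,-0.0208,-0.001],"rot": [0,0,-0.277],"hand": 0.055}]'

```text
time: 7.78
tool_pos: [0.5676, 0.265, 0.0306]
orientation: [0.001, -0.613, 0.79, 0.0]
ft_force: [-0.3, 0.4, -0.4]
finger_gap: 0.0633
finger_force: 30.0
```

Emit:
move_arm --commands '[{"translation": [0,0,0],"rot": [0,0,0],"hand": 0.087},{"translation": [0,0,0],"rot": [0,0,0],"hand": 0.087},{"translation": [0,0,0],"rot": [0,0,0],"hand": 0.087},{"translation": [0,0,-0.04],"rot": [0,0,0],"hand": 0.087},{"translation": [0,0,-0.07],"rot": [0,0,0],"hand": 0.087}]'

```text
time: 8.4
tool_pos: [0.5676, 0.2641, 0.1015]
orientation: [0.0, -0.614, 0.79, -0.0]
ft_force: [0.2, -0.4, -0.9]
finger_gap: 0.0867
finger_force: 0.0
```

```bash
python3 go.py 0.5212 0.0751 0.099 168.5
```

```text
t 8.4 pos [0.5676 0.2641 0.1015] shift [ 0.1946 -0.0018  0.0025] rot [-0.     0.    -0.049] gap 0.0867163307416806 j [-0.56  0.39  0.07  1.69 -0.03  1.06  2.41]
```

Emit:
move_arm --commands '[{"translation": [0.05,0,-0.03],"rot": [0,0,0.18],"hand": 0.087},{"translation": [0.1,0,-0.06],"rot": [0,0,0.36],"hand": 0.087},{"translation": [0.15,-0.001,-0.09],"rot": [0,0,0.54],"hand": 0.087},{"translation": [0.1946,-0.0018,-0.12],"rot": [0,0,0.72],"hand": 0.087},{"translation": [0.1946,-0.0018,-0.15],"rot": [0,0,0.9],"hand": 0.087}]'

```text
time: 9.02
tool_pos: [0.5206, 0.0707, 0.2518]
orientation: [0.0, -0.203, 0.979, -0.0]
ft_force: [0.6, 0.8, 0.8]
finger_gap: 0.0869
finger_force: 0.0
```

Emit:
move_arm --commands '[{"translation": [0,0,0],"rot": [0,0,0.18],"hand": 0.087},{"translation": [0,0,0],"rot": [0,0,0.36],"hand": 0.087},{"translation": [0,0,0],"rot": [0,0,0.54],"hand": 0.087},{"translation": [0,0,0],"rot": [0,0,0.72],"hand": 0.087},{"translation": [0,0,0],"rot": [0,0,0.9],"hand": 0.087}]'

```text
time: 9.65
tool_pos: [0.5211, 0.075, 0.2504]
orientation: [0.0, 0.24, 0.971, 0.0]
ft_force: [0.3, -0.5, 0.2]
finger_gap: 0.0869
finger_force: 0.0
```

Emit:
move_arm --commands '[{"translation": [0,0,0],"rot": [0,0,0.18],"hand": 0.087},{"translation": [0,0,0],"rot": [0,0,0.36],"hand": 0.087},{"translation": [0,0,0],"rot": [0,0,0.54],"hand": 0.087},{"translation": [0,0,0],"rot": [0,0,0.72],"hand": 0.087},{"translation": [0,0,0],"rot": [0,0,0.9],"hand": 0.087}]'

```text
time: 10.28
tool_pos: [0.521, 0.0749, 0.2504]
orientation: [0.0, 0.638, 0.77, 0.0]
ft_force: [0.2, 0.2, -0.3]
finger_gap: 0.0869
finger_force: 0.0
```

Emit:
move_arm --commands '[{"translation": [0,0,0],"rot": [0,0,0.18],"hand": 0.087},{"translation": [0,0,0],"rot": [0,0,0.393],"hand": 0.087},{"translation": [0,0,0],"rot": [0,0,0.393],"hand": 0.087},{"translation": [0,0,0],"rot": [0,0,0.393],"hand": 0.087}]'

```text
time: 10.78
tool_pos: [0.521, 0.0749, 0.2503]
orientation: [-0.0, 0.773, 0.634, -0.0]
ft_force: [-0.4, 0.6, 0.5]
finger_gap: 0.087
finger_force: 0.0
```

```bash
python3 go.py 0.5212 0.0751 0.029 -11.5; python3 -c "
from h import *
look('wrist',png='w2.png')"
```

```text
t 10.775 pos [0.521  0.0749 0.2503] shift [2.000e-04 1.000e-04 2.213e-01] rot [-0.     0.     0.003] gap 0.08695897330331487 j [-0.55  0.07  0.35  1.77 -0.03  1.3  -0.4 ]
mat (array([0.53413378, 0.1330031 ]), np.float64(75.6772819279353), np.float64(0.24931075345794945), np.float64(0.15932512267841384)) t 10.825
coaster [0.5616 0.2392] yaw 2.9 size 0.0639 0.0167 mat xy 0.0004 0.1097
coaster [0.5737 0.1808] yaw 9.6 size 0.0646 0.0204 mat xy 0.0265 0.0561
coaster [0.5373 0.1893] yaw -0.1 size 0.0639 0.0406 mat xy -0.0109 0.0554
coaster [0.5213 0.0746] yaw 2.8 size 0.0642 0.0638 mat xy 0.002 -0.0598
```

View pics/r_w2.png

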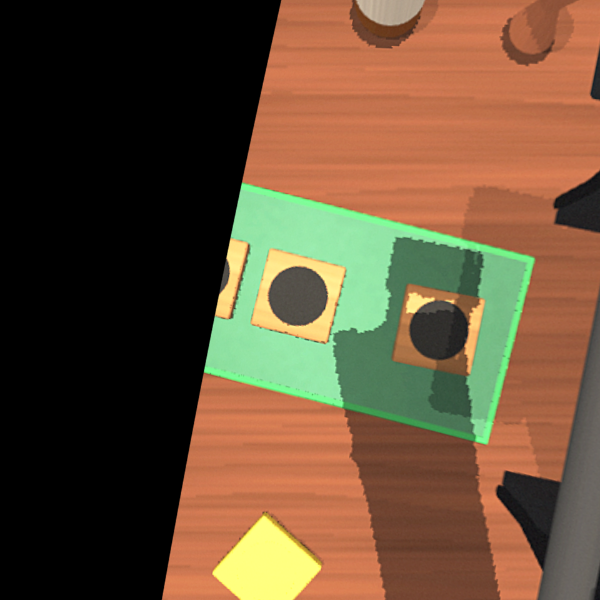

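The middle coaster (298,295) is square and centred. Next I'll pick A, at (440,328).

Emit:
move_arm --commands '[{"translation": [0,0,0.06],"rot": [0,0,0],"hand": 0.087},{"translation": [0,0,0.12],"rot": [0,0,0],"hand": 0.087},{"translation": [0,0,0.17],"rot": [0,0,0],"hand": 0.087},{"translation": [0,0,0.205],"rot": [0,0,0],"hand": 0.087},{"translation": [0,0,0.221],"rot": [0,0,0],"hand": 0.087}]'

```text
time: 11.45
tool_pos: [0.52, 0.0746, 0.0275]
orientation: [-0.0, 0.774, 0.633, -0.001]
ft_force: [-1.2, 1.6, 7.9]
finger_gap: 0.0871
finger_force: 4.7
```

Emit:
move_arm --commands '[{"translation": [0,0,0],"rot": [0,0,0],"hand": 0.087},{"translation": [0,0,0],"rot": [0,0,0],"hand": 0.055},{"translation": [0,0,0],"rot": [0,0,0],"hand": 0.055},{"translation": [0,0,0],"rot": [0,0,0],"hand": 0.055},{"translation": [0,0,0],"rot": [0,0,0],"hand": 0.055}]'

```text
time: 12.08
tool_pos: [0.5213, 0.075, 0.0296]
orientation: [0.0, 0.774, 0.633, 0.0]
ft_force: [-0.0, -0.2, 3.8]
finger_gap: 0.0634
finger_force: 30.0
```

```bash
python3 go.py 0.5278 0.1088 0.030 -14.3
```

```text
t 12.075 pos [0.5213 0.075  0.0296] shift [ 0.0344 -0.0004 -0.0003] rot [ 0.    -0.     0.049] gap 0.06335219858423256 j [-0.51  0.32  0.33  2.   -0.13  0.85 -0.31]
```

Release A, then retreat up to a lookout above the mat's -y side, 220 mm higher.

Emit:
move_arm --commands '[{"translation": [0,0,-0.004],"rot": [0,0,0],"hand": 0.055},{"translation": [0.017,0,-0.004],"rot": [0,0,0.025],"hand": 0.055},{"translation": [0.0344,0,-0.004],"rot": [0,0,0.049],"hand": 0.055},{"translation": [0.0344,0,-0.004],"rot": [0,0,0.049],"hand": 0.055},{"translation": [0.0344,0,-0.001],"rot": [0,0,0.049],"hand": 0.055}]'

```text
time: 12.7
tool_pos: [0.5279, 0.1078, 0.0303]
orientation: [0.0, 0.79, 0.613, -0.0]
ft_force: [0.7, -0.4, 0.1]
finger_gap: 0.0637
finger_force: 30.0
```

Emit:
move_arm --commands '[{"translation": [0,0,0],"rot": [0,0,0],"hand": 0.087},{"translation": [0,0,0],"rot": [0,0,0],"hand": 0.087},{"translation": [0,0,0],"rot": [0,0,0],"hand": 0.087},{"translation": [0,0,-0.04],"rot": [0,0,0],"hand": 0.087},{"translation": [0,0,-0.1],"rot": [0,0,0],"hand": 0.087}]'

```text
time: 13.32
tool_pos: [0.5267, 0.1081, 0.13]
orientation: [-0.0, 0.79, 0.613, -0.002]
ft_force: [1.3, 0.3, 0.7]
finger_gap: 0.0868
finger_force: 0.0
```

Emit:
move_arm --commands '[{"translation": [-0.03,0,-0.06],"rot": [0,0,0],"hand": 0.087},{"translation": [-0.07,0,-0.12],"rot": [0,0,0],"hand": 0.087},{"translation": [-0.11,0,-0.18],"rot": [0,0,0],"hand": 0.087},{"translation": [-0.15,0,-0.24],"rot": [0,0,0],"hand": 0.087},{"translation": [-0.15,0,-0.24],"rot": [0,0,0],"hand": 0.087}]'

```text
time: 13.95
tool_pos: [0.4907, -0.0392, 0.3735]
orientation: [0.001, 0.791, 0.612, 0.002]
ft_force: [0.9, 0.9, -1.3]
finger_gap: 0.0871
finger_force: 0.0
```

```bash
python3 - <<'E'
from h import *
s=readout.get_obs();print(s["tool_pos"],s["orientation"],s["joint_pos"])
look('wrist',png='w3.png')
for n in ["top","scene"]:
    c=viewer.read_camera(n);save(c,n+"3.png")
    for q in ["coaster_a_mid","carrier","carrier_handle","spill_mat","glass_a_mid","stapler"]:
        for d in viewer.search_frame(q,c): print(n,q,np.round(d["position"],4),round(d["confidence"],2),proj(c,d["position"])[0].round())
    if n=="top":
        I=[rectify(c,z,(0.55,-0.19),0.2) for z in (0.022,0.183)]
        cv2.imwrite("pics/car3.png",cv2.resize(np.hstack(I),(800,400))[:,:,::-1])
E
```

```text
[ 0.49072553 -0.03915822  0.37346189] [0.00081981 0.79052398 0.61242798 0.00177064] [-0.48936763 -0.05715134  0.45996211  1.6408901   0.02460743  1.54810267
 -0.28305481]
mat (array([0.52343898, 0.09044615]), np.float64(75.66456219983367), np.float64(0.16214999551560536), np.float64(0.15958783245249855)) t 14.0
coaster [0.5415 0.1601] yaw -0.1 size 0.0636 0.0124 mat xy 0.0003 0.072
coaster [0.5454 0.1012] yaw 0.9 size 0.0637 0.0288 mat xy 0.0186 0.0158
coaster [0.517  0.1085] yaw 0.3 size 0.0638 0.0407 mat xy -0.0107 0.0159
top coaster_a_mid [0.5272 0.1047 0.0167] 0.88 [259. 212.]
top carrier [ 0.6464 -0.191   0.043 ] 0.65 [357. 169.]
top carrier [ 0.5982 -0.1885  0.1686] 0.56 [363. 180.]
top carrier_handle [ 0.6022 -0.1857  0.1655] 0.73 [361. 179.]
top spill_mat [ 0.5494 -0.2432  0.0094] 0.81 [374. 203.]
top glass_a_mid [ 0.6449 -0.1901  0.0433] 0.51 [357. 170.]
top stapler [ 0.7211 -0.281   0.0492] 0.81 [387. 144.]
scene coaster_a_mid [0.5269 0.1039 0.0159] 0.67 [271. 255.]
scene carrier [ 0.5627 -0.1783  0.0408] 0.91 [202. 179.]
scene carrier_handle [ 0.5618 -0.1779  0.0436] 0.77 [203. 178.]
scene spill_mat [ 0.5694 -0.1461  0.0076] 0.89 [207. 195.]
scene glass_a_mid [ 0.6448 -0.1935  0.0753] 0.7 [170. 181.]
scene stapler [ 0.7326 -0.2646  0.0453] 0.67 [131. 184.]
```

View pics/car3.png

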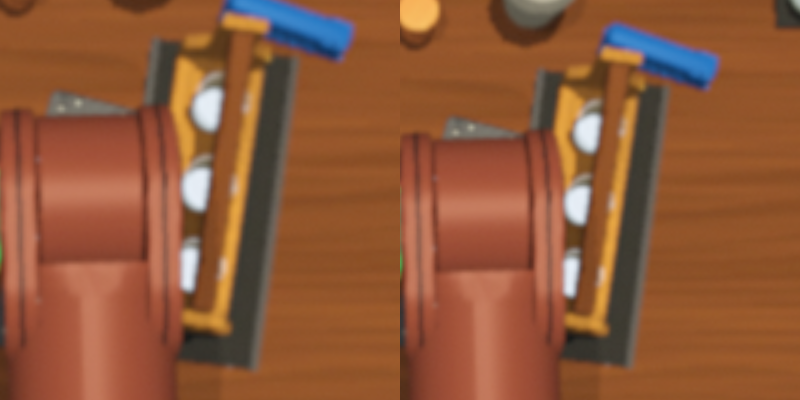

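Left panel is rectified at plank height, right panel at handle height, 1 mm per px. The carrier's length runs almost along world x, with the handle from (620,60) to (588,325), so its centre is about (0.557,-0.194). I'll measure it more closely with the wrist camera.

```bash
python3 go.py 0.548 -0.24 0.37 -14.3
```

```text
t 14.7 pos [ 0.4908 -0.0367  0.3701] shift [-1.829e-01  1.057e-01  1.000e-04] rot [-0.  0. -0.] gap 0.08700025833924964 j [-0.49 -0.05  0.46  1.64  0.02  1.55 -0.28]
```

Emit:
move_arm --commands '[{"translation": [-0.05,0.03,0],"rot": [0,0,0],"hand": 0.087},{"translation": [-0.1,0.058,0],"rot": [0,0,0],"hand": 0.087},{"translation": [-0.15,0.086,0],"rot": [0,0,0],"hand": 0.087},{"translation": [-0.183,0.106,0],"rot": [0,0,0],"hand": 0.087},{"translation": [-0.183,0.106,0],"rot": [0,0,0],"hand": 0.087}]'

```text
time: 15.32
tool_pos: [0.5478, -0.2436, 0.3696]
orientation: [0.0, 0.791, 0.611, -0.001]
ft_force: [0.1, 0.0, -0.4]
finger_gap: 0.0869
finger_force: 0.0
```

Emit:
move_arm --commands '[{"translation": [0,0,0],"rot": [0,0,0],"hand": 0.087}]'

```text
time: 15.45
tool_pos: [0.5484, -0.2397, 0.37]
orientation: [-0.0, 0.79, 0.614, -0.0]
ft_force: [0.0, 0.4, -0.0]
finger_gap: 0.0869
finger_force: 0.0
```

```bash
python3 - <<'E'
from h import *
s=readout.get_obs();print(s["tool_pos"],s["joint_pos"])
c=viewer.read_camera("wrist");save(c,"w4.png");np.save("w4.npy",c,allow_pickle=True)
I=rectify(c,0.189,(0.555,-0.19),0.2);cv2.imwrite("pics/h4.png",cv2.resize(I,(600,600))[:,:,::-1])
c=look("top")
E
```

```text
[ 0.54835827 -0.23967667  0.37003784] [-0.22575649  0.21818531  0.69247766  1.41354896 -0.13872749  1.55972078
  0.20689216]
mat (array([0.54370031, 0.18369413]), np.float64(75.74150834001308), np.float64(0.3605963099787949), np.float64(0.16078233298009606)) t 15.55
coaster [0.5638 0.2622] yaw 0.2 size 0.0666 0.0652 mat xy 0.0001 0.0811
coaster [0.5443 0.184 ] yaw -0.1 size 0.0659 0.0651 mat xy 0.0005 0.0004
coaster [0.5243 0.1036] yaw -0.1 size 0.066 0.0652 mat xy 0.0009 -0.0824
```

View pics/h4.png

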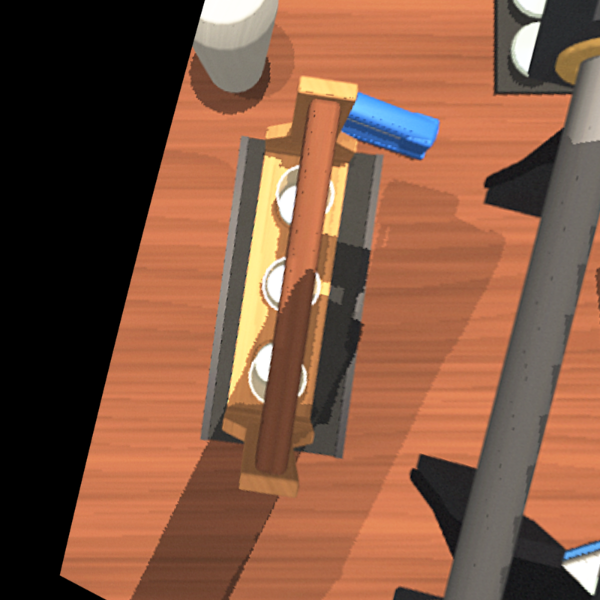

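Handle top edges: outer end-panel mids at (329,82) and (268,492), length 277 mm (280 expected). This puts the centre at (0.564,-0.189), yaw -8.4°. The top view confirms the coaster row is in place within 3 mm.

Emit:
move_arm --commands '[{"translation": [0.0526,0.0024,0.03],"rot": [0,0,0.18],"hand": 0.087},{"translation": [0.0526,0.0024,0.06],"rot": [0,0,0.36],"hand": 0.087},{"translation": [0.0526,0.0024,0.09],"rot": [0,0,0.54],"hand": 0.087},{"translation": [0.0526,0.0024,0.1],"rot": [0,0,0.72],"hand": 0.087},{"translation": [0.0526,0.0024,0.1],"rot": [0,0,0.9],"hand": 0.087}]'

```text
time: 16.18
tool_pos: [0.5632, -0.1882, 0.2695]
orientation: [-0.001, 0.978, 0.207, -0.0]
ft_force: [-0.5, -0.0, 0.4]
finger_gap: 0.0866
finger_force: 0.0
```

Emit:
move_arm --commands '[{"translation": [0,0,0],"rot": [0,0,0.18],"hand": 0.087},{"translation": [0,0,0],"rot": [0,0,0.36],"hand": 0.087},{"translation": [0,0,0],"rot": [0,0,0.568],"hand": 0.087},{"translation": [0,0,0],"rot": [0,0,0.568],"hand": 0.087},{"translation": [0,0,0],"rot": [0,0,0.568],"hand": 0.087}]'

```text
time: 16.8
tool_pos: [0.5637, -0.1892, 0.2704]
orientation: [-0.0, 0.997, -0.071, 0.0]
ft_force: [-0.4, -0.2, 0.1]
finger_gap: 0.087
finger_force: 0.0
```

```bash
python3 go.py 0.5637 -0.1893 0.178 -98.4; python3 - <<'E'
from h import *
c=viewer.read_camera("wrist")
I=rectify(c,0.189,(0.60,-0.19),0.15)
cv2.imwrite("pics/h5.png",np.hstack([cv2.resize(I,(420,420)),c["frame"][:,90:470]])[:,:,::-1])
E
```

```text
t 16.8 pos [ 0.5637 -0.1892  0.2704] shift [-0.      0.0002  0.0924] rot [-0.    -0.     0.004] gap 0.0870491098601405 j [-0.45  0.27  0.86  1.6  -0.21  1.37 -1.28]
```

View pics/h5.png

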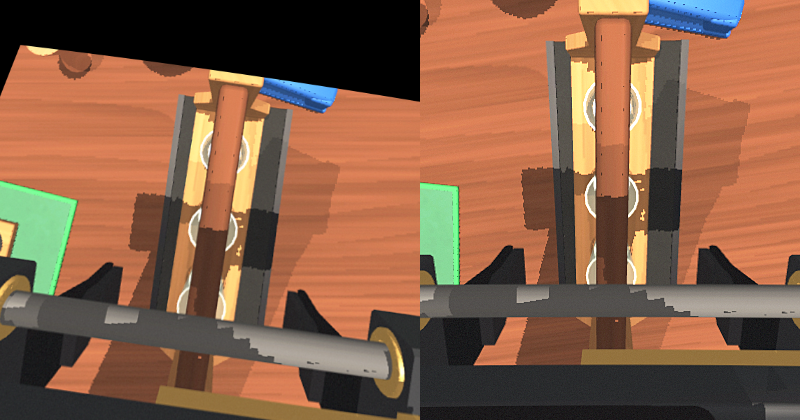

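The handle is centred between the fingers (column 612, centre 611) and parallel to the pads. Descending and gripping.

Emit:
move_arm --commands '[{"translation": [0,0,0.035],"rot": [0,0,0],"hand": 0.087},{"translation": [0,0,0.065],"rot": [0,0,0],"hand": 0.087},{"translation": [0,0,0.085],"rot": [0,0,0],"hand": 0.087},{"translation": [0,0,0.092],"rot": [0,0,0],"hand": 0.087},{"translation": [0,0,0.092],"rot": [0,0,0],"hand": 0.087}]'

```text
time: 17.48
tool_pos: [0.5638, -0.1901, 0.1786]
orientation: [0.0, 0.997, -0.073, 0.0]
ft_force: [0.4, -0.1, -0.1]
finger_gap: 0.0872
finger_force: 0.0
```

Emit:
move_arm --commands '[{"translation": [0,0,0],"rot": [0,0,0],"hand": 0.05},{"translation": [0,0,0],"rot": [0,0,0],"hand": 0.03},{"translation": [0,0,0],"rot": [0,0,0],"hand": 0.01},{"translation": [0,0,0],"rot": [0,0,0],"hand": 0.0},{"translation": [0,0,0],"rot": [0,0,0],"hand": 0.0}]'

```text
time: 18.1
tool_pos: [0.5636, -0.1899, 0.1783]
orientation: [-0.0, 0.997, -0.074, 0.0]
ft_force: [-0.9, -0.7, -0.2]
finger_gap: 0.0452
finger_force: 0.0
```

Emit:
move_arm --commands '[{"translation": [0,0,0],"rot": [0,0,0],"hand": 0.0},{"translation": [0,0,0],"rot": [0,0,0],"hand": 0.0},{"translation": [0,0,0],"rot": [0,0,0],"hand": 0.0}]'

```text
time: 18.48
tool_pos: [0.5636, -0.1897, 0.1782]
orientation: [-0.0, 0.997, -0.073, -0.0]
ft_force: [0.7, 1.3, 0.1]
finger_gap: 0.022
finger_force: 30.0
```

Gripped at 22 mm, which matches the handle's width. Lifting gently.

Emit:
move_arm --commands '[{"translation": [0,0,-0.003],"rot": [0,0,0],"hand": 0.0},{"translation": [0,0,-0.009],"rot": [0,0,0],"hand": 0.0},{"translation": [0,0,-0.017],"rot": [0,0,0],"hand": 0.0},{"translation": [0,0,-0.026],"rot": [0,0,0],"hand": 0.0},{"translation": [0,0,-0.035],"rot": [0,0,0],"hand": 0.0}]'

```text
time: 19.1
tool_pos: [0.5637, -0.19, 0.2141]
orientation: [0.0, 0.997, -0.074, 0.0]
ft_force: [-0.0, -0.3, -8.4]
finger_gap: 0.0215
finger_force: 30.0
```

Emit:
move_arm --commands '[{"translation": [0,0,-0.01],"rot": [0,0,0],"hand": 0.0},{"translation": [0,0,-0.022],"rot": [0,0,0],"hand": 0.0},{"translation": [0,0,-0.035],"rot": [0,0,0],"hand": 0.0},{"translation": [0,0,-0.048],"rot": [0,0,0],"hand": 0.0},{"translation": [0,0,-0.06],"rot": [0,0,0],"hand": 0.0}]'

```text
time: 19.73
tool_pos: [0.5636, -0.19, 0.2743]
orientation: [0.0, 0.997, -0.074, 0.0]
ft_force: [-0.1, -0.9, -8.9]
finger_gap: 0.0215
finger_force: 30.0
```

Emit:
move_arm --commands '[{"translation": [0,0,-0.007],"rot": [0,0,0],"hand": 0.0},{"translation": [0,0,-0.012],"rot": [0,0,0],"hand": 0.0},{"translation": [0,0,-0.014],"rot": [0,0,0],"hand": 0.0},{"translation": [0,0,-0.014],"rot": [0,0,0],"hand": 0.0},{"translation": [0,0,-0.014],"rot": [0,0,0],"hand": 0.0}]'

```text
time: 20.35
tool_pos: [0.5635, -0.1898, 0.2869]
orientation: [-0.0, 0.997, -0.074, -0.0]
ft_force: [-1.1, -0.8, -9.1]
finger_gap: 0.0217
finger_force: 30.0
```

```bash
python3 go.py 0.5476 0.1863 0.287 -14.3; python3 - <<'E'
from h import *
s=readout.get_obs();print(s["ft_force"],s["wrist_torque"],s["finger_force"])
a=viewer.read_camera("scene");b=viewer.read_camera("wrist")
A=cv2.resize(a["frame"][60:270,60:340],(560,420))
cv2.imwrite("pics/l6.png",np.hstack([A,cv2.resize(b["frame"],(240,180)) if 0 else b["frame"][:,160:400]])[:,:,::-1])
E
```

```text
t 20.35 pos [ 0.5635 -0.1898  0.2869] shift [-0.0709 -0.3697 -0.    ] rot [-0.     0.    -1.468] gap 0.021663341226759034 j [-0.46  0.26  0.86  1.58 -0.2   1.4  -1.29]
[-1.05733418 -0.76676566 -9.13438647] [-0.0246275   0.13897118  0.04082668] 29.99917544424534
```

View pics/l6.png

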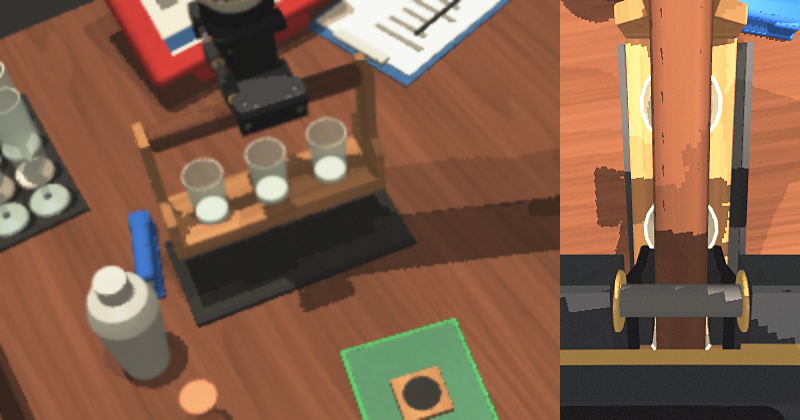

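Scene view: the carrier hangs level and clear, with the glasses at (205,195), (268,170) and (328,150) seated, and the stapler and shaker undisturbed. Next I'll work out a smooth transfer.

```bash
python3 - <<'E'
from h import *
s=readout.get_obs();p0=np.array(s["tool_pos"]);p1=np.array([.5476,.1863,.287]);h0=-98.4;h1=-14.3
def T(h):
    h=np.radians(h);Y=np.array([np.cos(h),np.sin(h),0]);Z=np.array([0,0,-1.]);return np.c_[np.cross(Y,Z),Y,Z]
N=25;f=lambda k:(lambda u:10*u**3-15*u**4+6*u**5)(k/N)
for c in range(0,N,5):
    M=T(h0+(h1-h0)*f(c))
    print([[*(M.T@(p1-p0)*(f(c+i)-f(c))).round(4)[:2],round(-np.radians(h1-h0)*(f(c+i)-f(c)),3)] for i in range(1,6)])
E
```

```text
[[np.float64(-0.0), np.float64(-0.0002), np.float64(-0.001)], [np.float64(-0.0003), np.float64(-0.0017), np.float64(-0.007)], [np.float64(-0.001), np.float64(-0.0053), np.float64(-0.021)], [np.float64(-0.0022), np.float64(-0.0117), np.float64(-0.047)], [np.float64(-0.0041), np.float64(-0.0214), np.float64(-0.085)]]
[[np.float64(-0.0014), np.float64(-0.0132), np.float64(-0.052)], [np.float64(-0.0031), np.float64(-0.0299), np.float64(-0.117)], [np.float64(-0.0052), np.float64(-0.0497), np.float64(-0.195)], [np.float64(-0.0075), np.float64(-0.0723), np.float64(-0.283)], [np.float64(-0.0101), np.float64(-0.0972), np.float64(-0.381)]]
[[np.float64(0.0073), np.float64(-0.0258), np.float64(-0.104)], [np.float64(0.0149), np.float64(-0.0525), np.float64(-0.213)], [np.float64(0.0227), np.float64(-0.0797), np.float64(-0.323)], [np.float64(0.0303), np.float64(-0.1065), np.float64(-0.432)], [np.float64(0.0376), np.float64(-0.1322), np.float64(-0.536)]]
[[np.float64(0.0182), np.float64(-0.0172), np.float64(-0.098)], [np.float64(0.0347), np.float64(-0.0328), np.float64(-0.186)], [np.float64(0.0492), np.float64(-0.0465), np.float64(-0.264)], [np.float64(0.0613), np.float64(-0.058), np.float64(-0.329)], [np.float64(0.071), np.float64(-0.0672), np.float64(-0.381)]]
[[np.float64(0.0092), np.float64(-0.0036), np.float64(-0.038)], [np.float64(0.0153), np.float64(-0.006), np.float64(-0.064)], [np.float64(0.0187), np.float64(-0.0074), np.float64(-0.078)], [np.float64(0.0201), np.float64(-0.0079), np.float64(-0.084)], [np.float64(0.0203), np.float64(-0.008), np.float64(-0.085)]]
```

Emit:
move_arm --commands '[{"translation": [0,0,0],"rot": [0,0,-0.001],"hand": 0.0},{"translation": [0,-0.002,0],"rot": [0,0,-0.007],"hand": 0.0},{"translation": [-0.001,-0.005,0],"rot": [0,0,-0.021],"hand": 0.0},{"translation": [-0.002,-0.012,0],"rot": [0,0,-0.047],"hand": 0.0},{"translation": [-0.004,-0.021,0],"rot": [0,0,-0.085],"hand": 0.0}]'

```text
time: 21.08
tool_pos: [0.5627, -0.1679, 0.2873]
orientation: [-0.0, 1.0, -0.03, -0.0]
ft_force: [0.8, 0.8, -7.6]
finger_gap: 0.0216
finger_force: 30.0
```

Emit:
move_arm --commands '[{"translation": [-0.001,-0.013,0],"rot": [0,0,-0.052],"hand": 0.0},{"translation": [-0.003,-0.03,0],"rot": [0,0,-0.117],"hand": 0.0},{"translation": [-0.005,-0.05,0],"rot": [0,0,-0.195],"hand": 0.0},{"translation": [-0.0075,-0.072,0],"rot": [0,0,-0.283],"hand": 0.0},{"translation": [-0.01,-0.097,0],"rot": [0,0,-0.381],"hand": 0.0}]'

```text
time: 21.7
tool_pos: [0.5586, -0.0694, 0.2873]
orientation: [-0.0, 0.987, 0.162, 0.0]
ft_force: [-0.1, 0.5, -7.8]
finger_gap: 0.0219
finger_force: 30.0
```

Emit:
move_arm --commands '[{"translation": [0.007,-0.026,0],"rot": [0,0,-0.104],"hand": 0.0},{"translation": [0.015,-0.0525,0],"rot": [0,0,-0.213],"hand": 0.0},{"translation": [0.023,-0.08,0],"rot": [0,0,-0.323],"hand": 0.0},{"translation": [0.03,-0.1065,0],"rot": [0,0,-0.432],"hand": 0.0},{"translation": [0.0376,-0.132,0],"rot": [0,0,-0.536],"hand": 0.0}]'

```text
time: 22.32
tool_pos: [0.5526, 0.0681, 0.2873]
orientation: [-0.0, 0.908, 0.418, 0.0]
ft_force: [0.6, 0.2, -8.0]
finger_gap: 0.0219
finger_force: 30.0
```

Emit:
move_arm --commands '[{"translation": [0.018,-0.017,0],"rot": [0,0,-0.098],"hand": 0.0},{"translation": [0.035,-0.033,0],"rot": [0,0,-0.186],"hand": 0.0},{"translation": [0.049,-0.0465,0],"rot": [0,0,-0.264],"hand": 0.0},{"translation": [0.061,-0.058,0],"rot": [0,0,-0.329],"hand": 0.0},{"translation": [0.071,-0.067,0],"rot": [0,0,-0.381],"hand": 0.0}]'

```text
time: 22.95
tool_pos: [0.5489, 0.1649, 0.2872]
orientation: [-0.0, 0.814, 0.581, -0.0]
ft_force: [-0.3, 0.8, -7.9]
finger_gap: 0.0216
finger_force: 30.0
```

Emit:
move_arm --commands '[{"translation": [0.009,-0.004,0],"rot": [0,0,-0.038],"hand": 0.0},{"translation": [0.015,-0.006,0],"rot": [0,0,-0.064],"hand": 0.0},{"translation": [0.019,-0.0075,0],"rot": [0,0,-0.078],"hand": 0.0},{"translation": [0.02,-0.008,0],"rot": [0,0,-0.084],"hand": 0.0},{"translation": [0.02,-0.008,0],"rot": [0,0,-0.085],"hand": 0.0}]'

```text
time: 23.58
tool_pos: [0.5483, 0.1847, 0.2872]
orientation: [0.0, 0.79, 0.613, -0.0]
ft_force: [0.3, 0.2, -8.1]
finger_gap: 0.0212
finger_force: 30.0
```

```bash
python3 go.py 0.5476 0.1863 0.287 -14.3; python3 - <<'E'
from h import *
a=viewer.read_camera("scene");b=viewer.read_camera("wrist")
A=cv2.resize(a["frame"][160:370,140:420],(560,420))
cv2.imwrite("pics/l7.png",np.hstack([A,b["frame"][:,160:400]])[:,:,::-1])
E
```

```text
t 23.575 pos [0.5483 0.1847 0.2872] shift [ 0.0014 -0.0011  0.0002] rot [ 0.     0.    -0.001] gap 0.021238081905012182 j [-0.82  0.17  0.48  1.6  -0.08  1.39 -0.58]
```

View pics/l7.png

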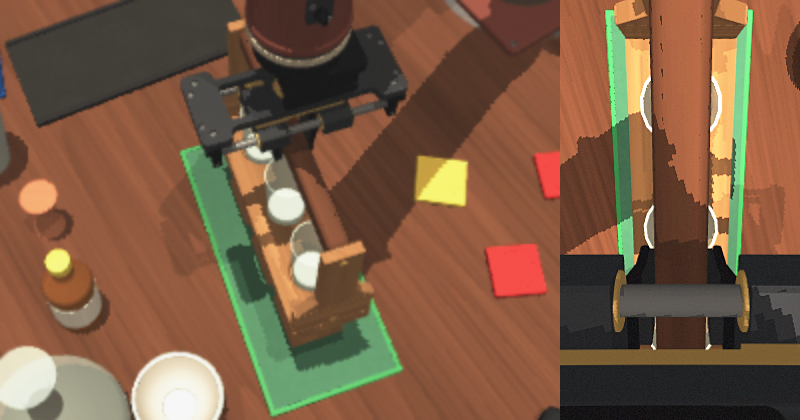

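```bash
python3 - <<'E'
from h import *
s=readout.get_obs();p=np.array(s["tool_pos"]);M=q2r(s["orientation"]).as_matrix()
ey=M[:,0]*[1,1,0];ex=M[:,1]*[1,1,0];o=p-[0,0,.1722]
W=lambda x,y,z:o+ex*x+ey*y+np.array([0,0,z])
out=[]
for n in ["scene","wrist"]:
    c=viewer.read_camera(n);im=cv2.resize(c["frame"],None,fx=3,fy=3,interpolation=cv2.INTER_CUBIC)
    def line(P,col): cv2.polylines(im,[((proj(c,np.array(P))+.5)*3).astype(int)],True,col,1,cv2.LINE_AA)
    for z in (0,.022): line([W(a,b,z) for a,b in((-.042,-.14),(.042,-.14),(.042,.14),(-.042,.14))],(0,255,255))
    line([W(a,b,.183) for a,b in((-.011,-.14),(.011,-.14),(.011,.14),(-.011,.14))],(255,0,255))
    t=np.linspace(0,6.28,40)
    for y in(-.08,0,.08):
        if n=="scene" or y>=0: line([W(.025*np.cos(k),y+.025*np.sin(k),.09) for k in t],(255,255,0))
    out.append(im)
a=cv2.resize(out[0][630:1080,600:1020],(420,450));b=cv2.resize(out[1][0:780,560:1160],(346,450))
cv2.imwrite("pics/l8.png",np.hstack([a,b])[:,:,::-1])
E
```

```text
(no output)
```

View pics/l8.png

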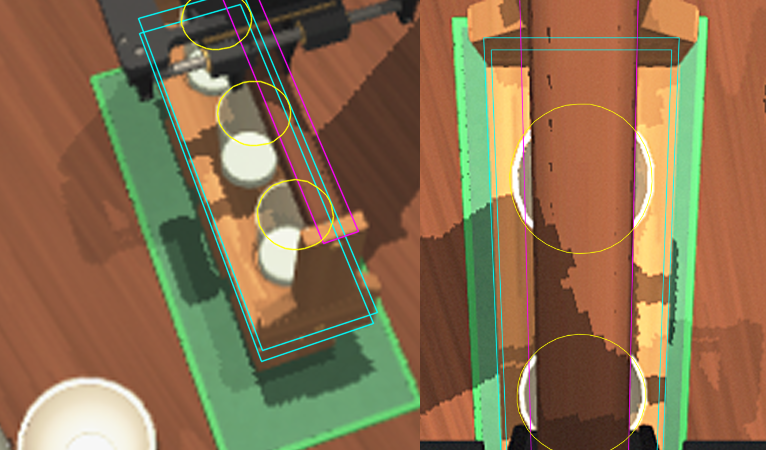

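The wireframe for a level carrier fits the glass rims closely in both views. I'll check the tilt numerically at the far panel/plank junction (raw row ≈ 38).

```bash
python3 - <<'E'
from h import *
s=readout.get_obs();p=np.array(s["tool_pos"]);M=q2r(s["orientation"]).as_matrix();ey=M[:,0];ex=M[:,1]
g=p-[0,0,.003]
c=viewer.read_camera("wrist")
for th in(-.08,-.04,0,.04,.08):
    def W(x,y,z): 
        z=z-.1692;return g+ex*x+ey*(y*np.cos(th)+z*np.sin(th))+np.array([0,0,z*np.cos(th)-y*np.sin(th)])
    print(th,"junction",proj(c,[W(.03,.128,.022),W(-.03,.128,.022)]).round(1).tolist(),"rim far/near row,width",[ (proj(c,[W(0,y+.025,.09),W(0,y-.025,.09)])[:,1].round(1).tolist(),np.round(np.ptp(proj(c,[W(.025,y,.09),W(-.025,y,.09)])[:,0]),1)) for y in(.08,0)])
h=c["frame"][:,:,:].astype(int);
for col in (225,345): 
    u=range(22,52);print(col,[int(h[r,col].sum()//3) for r in u])
hs=cv2.cvtColor(c["frame"],cv2.COLOR_RGB2HSV);w=(hs[...,1]<40)&(hs[...,2]>200)
ys,xs=np.nonzero(w[40:150,220:360]);print("rim1 cols",xs.min()+220,xs.max()+220,"rows",ys.min()+40,ys.max()+40)
ys,xs=np.nonzero(w[170:250,220:360]);print("rim0 cols",xs.min()+220,xs.max()+220)
E
```

```text
-0.08 junction [[321.3, 18.5], [237.3, 18.5]] rim far/near row,width [([45.4, 136.5], np.float64(85.6)), ([183.9, 253.7], np.float64(75.1))]
-0.04 junction [[320.2, 29.0], [238.5, 29.0]] rim far/near row,width [([52.4, 141.2], np.float64(83.9)), ([188.3, 258.5], np.float64(74.7))]
0 junction [[319.1, 39.2], [239.6, 39.2]] rim far/near row,width [([59.4, 146.0], np.float64(82.3)), ([192.7, 263.3], np.float64(74.4))]
0.04 junction [[318.2, 49.1], [240.6, 49.2]] rim far/near row,width [([66.3, 150.8], np.float64(80.8)), ([197.1, 268.2], np.float64(74.2))]
0.08 junction [[317.3, 58.8], [241.5, 58.8]] rim far/near row,width [([73.2, 155.7], np.float64(79.4)), ([201.5, 273.1], np.float64(74.0))]
225 [92, 68, 72, 70, 72, 73, 72, 70, 75, 70, 75, 72, 77, 69, 61, 97, 115, 191, 190, 184, 183, 185, 185, 183, 183, 177, 178, 181, 177, 178]
345 [137, 137, 117, 119, 151, 164, 160, 160, 158, 158, 160, 157, 159, 158, 157, 159, 159, 157, 157, 159, 161, 158, 161, 161, 162, 163, 163, 163, 164, 163]
rim1 cols 240 321 rows 76 131
rim0 cols 244 317
```

The junction is at row 38.5, against 39.2 predicted for a level carrier, so the tilt is under 0.01 rad. I'll settle briefly and hand in.

Emit:
move_arm --commands '[{"translation": [0,0,0],"rot": [0,0,0],"hand": 0.0},{"translation": [0,0,0],"rot": [0,0,0],"hand": 0.0},{"translation": [0,0,0],"rot": [0,0,0],"hand": 0.0}]'

```text
time: 24.2
tool_pos: [0.5482, 0.1851, 0.2873]
orientation: [0.0, 0.79, 0.613, 0.0]
ft_force: [0.3, -0.3, -9.1]
finger_gap: 0.0211
finger_force: 30.0
```

```bash
python3 -c "
from rig import manip
print(manip.finish_job())"
```

```text
the job is handed in; nothing more can be done
None
```

I've handed the job in, though the hand-in call returned no verdict: the coasters measured within 3 mm of their places in the row, and the carrier is held level about 10 cm above them with its glasses seated.

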